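# Refill a bin lane and turn its stock sign to green

### The job

The bin of conduit couplings in the lane whose sign still shows its red face towards you has been left part-way in. Push that bin fully home against the rear stop until the spring catch snaps down over its back wall, then spin that lane's two-sided sign half a turn so that its green face looks squarely out of the lane's front, towards you, and let go. Leave the stocked lane beside it and the other things on the bench as they are.

Things in the scene. Friction and masses are not known exactly. Their poses are not given: they have to be found in the camera images.
- refill_lane: sheet steel bin slide fixed to the bench, the lane to serve. Origin on the bench under the middle of the bin's home place; x points from its open front (robot side) to the rear, y left, z up. Floor 4 mm thick, x -170 to +100 mm; guides 22 mm high, 104 mm apart inside, their flared mouths reach x -199 mm, 127 mm apart outside. Left of it, at x 20, y 125 mm, stands the sign's 12 mm post
- refill_stop (a point): top middle of the refill lane's rear stop, on the face the bin's back meets: x 60, y 0, z 52 mm of refill_lane, axes as the lane's. The catch stands behind and above it, up to 88 mm over the bench; its strip reaches forward over the back of the bin's home place, to x 20 mm of refill_lane, its nose's tip 63 mm over the bench
- refill_bin_center (a point): centre (half-way up) of the loose green bin to push home, 0.25 to 0.5 kg, filled with couplings: 120 mm long (x, along the lane), 100 wide, 65 high, walls 4 mm. Stands on the lane's floor, so this point is 36.5 mm over the bench. Starts 45 to 70 mm short of home; at home, against the stop, it is at x 0, y 0 of refill_lane. Sliding takes 2 to 4 N, the catch 2 to 5 N more
- refill_bin_lip (a point): middle of the upper edge of that bin's low front wall (36 mm high, 40 mm over the bench), on the wall's outer face, 60 mm in front (-x) of the bin's centre. A rolled edge projects 6 mm further forward over the top 7 mm. The side rims slope up over the front 43 mm to full height
- refill_catch (a joint): spring catch of the refill lane, a bent dark steel strip 30 mm wide with a red thumb tab, hinged behind the rear stop, its nose hanging about 6 mm below the bin's rim. rad: 0 is down (rest); 0.1 to 0.25 while the bin's back wall lifts it on the way in; it snaps back to 0 in the last 4 mm of the bin's travel and then holds the bin in
- refill_sign (a joint): turn of the refill lane's sign about its upright post, rad, counter-clockwise from above. 0: red face square to the lane's front (starts within 0.3 of it); pi or -pi: green face square to the front. No stops, turns either way, stays where it is left (friction 0.02 N m)
- refill_sign_top (a point): middle of the top edge of the refill lane's sign, on its turning axis, 184 mm over the bench. Upright plate 110 mm wide (its y), 10 thick (x), 80 high (104 to 184 over the bench): a red layer (-x side, white bar) and a green one (+x side, white tick); both show side by side along the top edge. Axes turn with the sign; at joint 0 parallel to refill_lane's
- refill_sign_edge (a point): middle of one upright edge of that sign, 55 mm from its axis along the sign's y, 144 mm over the bench. Red square to the front: at x 20, y 180 mm of refill_lane; green square to the front: at x 20, y 70 mm
- stocked_lane: the neighbouring lane, a bystander of the same make and frame as refill_lane, also with a sign at its left; its bin is home and its sign already shows green to the front
- stocked_bin_center (a point): centre of the bin in the stocked lane, same make and size: leave alone
- stocked_sign_edge (a point): upright edge of the stocked lane's sign, as refill_sign_edge: leave alone. That sign's plate too is 110 mm wide and spans 104 to 184 mm over the bench, its axis at x = 20, y = 125 mm of stocked_lane
- carton_center (a point): centre of a taped cardboard carton 150 x 110 x 85 mm, bystander
- junction_box_center (a point): centre of a light grey junction box 104 x 104 x 52 mm, bystander
- tape_roll_center (a point): centre of a roll of brown tape lying flat, 100 mm across, 48 mm high, bystander
Not all that is in view belongs to the job. What is shaped like the part that bears refill_bin_center but purple is not meant.

How it is judged:
By the outcome, as a careful person would: the job done as asked, in the order asked, and still so for the second after the job is handed in, with the robot touching nothing.
It also fails if it takes over 72 s, if anything falls off the work surface, if the arm or the gripper's body presses on something with over 40 N, if the wrist force passes 120 N, or if a joint passes its speed limit or range.

### The arm

A 7-joint arm with a two-finger parallel gripper is mounted at the origin on the work surface. World frame = base frame: x ahead of the robot, y to its left, z up, the work surface at z = 0. Lengths are in m, angles in rad, forces in N, time in s.
With the tool pointing down it reaches from about 0.425 to 0.875 m from the base axis. Payload 4.7 kg.
Tool frame: the origin (TCP) lies midway between the tips of the shut fingers; the grasp point (between the pads) lies 19 mm behind it (ctrl.grip_point_offset is the distance from the TCP to the grasp point, in m); z points along the fingers, y is the line along which they close (so a half turn about z gives the same grasp; the last joint's range is limited). The gripper opens to 87 mm and grips with 3 to 60 N. Pads are 19 mm wide; open, the fingers measure 117 mm over their backs; the gripper's body (75 mm by 190 mm) begins 51 mm behind the grasp point.
Start: joints at [1.335, 0.321, -0.07, 1.45, 0.023, 1.371, -0.057], TCP at [0.161, -0.63, 0.223] pointing down, gripper open.
Joint ranges: [-2.86, 2.86], [-0.3, 2.09], [-1.38, 1.24], [0.06, 2.45], [-1.56, 4.7], [0.09, 2.05], [-2.69, 2.69]. Speed limits (rad/s): [2.57, 2.57, 3.14, 3.14, 3.14, 3.14, 3.14].

### API

Orientations are given as a rotation vector (axis times angle).
In Python, from bench import ctrl gives the robot as it stands. The module is installed in compiled form; this text tells all that it offers.
- The arm moves only by the shell command python3 -m handwheel 'ROWS' [OPENING] [FORCE]. ROWS is JSON, a list of rows, each an object of numbers: "x", "y", "z": the shift along the tool's x, y, z in m; "wx", "wy", "wz": the turn, a rotation vector about the tool's x, y, z in degrees. A call has 1 to 10 rows; each row is the pose to reach, as a shift and turn from the pose commanded when the call began, along the tool's axes at that moment; what a row does not reach only later rows make up. A row lasts 1/12 s, in which the tool goes at most 41.7 mm and 7.16 degrees, less where a joint would pass 70% of its speed; a pose out of reach is approached as far as the arm can. A call with a gripper value outside its range is refused whole. OPENING is the finger opening in m, from 0 to 0.087, set as the call begins (- or left out, the last holds). The fingers move at their own pace and stop on an object; FORCE is the grip in N (left out, the last holds). Time passes only in rows, so rows that repeat a pose let the fingers close. It gives the time, the measured TCP pose, the force, the opening and the grip force at its end, in the units of the state.
- ctrl.get_state(): the state, without advancing time (a new reading comes with each control period).
- ctrl.get_image(name): name is "side" or "top"; returns a dict with "image" (420x560x3 uint8, red, green, blue), "K" (3x3 intrinsics, pixels), "world_to_cam" (4x4, takes a point from world to camera coordinates). Camera axes: x right, y down, z forward; pixel columns grow to the right and rows downward; lengths in m; the calibration is good to about 2 mm. A picture is of the moment at which its call begins. There is no depth.
- ctrl.close_job(): hands the job in; it is judged then, once.
The state is a dict: "time": time; "joint_positions": joint angles; "qd": joint speeds; "joint_torque": joint torques, N m; "position": TCP position; "tool_rot": TCP orientation; "ft_force": force on the tool from outside, world axes, zero at the start; "torque": the same for the moment, N m; "grip_width": opening from 0.0 (shut) to 1.0 (fully open); "grip_force": force on a finger pad.
Only numpy, scipy, OpenCV 4.12 (cv2) and the standard library are available. Lean on these libraries where they do the work, as an engineer would, in place of code of your own. Each camera call takes 0.05 s, during which the arm holds its last target. There are 200 camera calls.

## Working session

There is one attempt and no reset: what is moved stays moved. The work goes in short steps, Python scripts to look and compute and a shell command to move; the robot and the scene stay as the last step left them, time stands still between calls to the robot, and variables do not carry over. Pictures are saved under pics/ and viewed, at most 10 in all, crops included, and the job is handed in when it is done.

```bash
mkdir -p pics
cat > h.py <<'E'
import numpy as np, cv2
from bench import ctrl
def snap(n,f):
    d=ctrl.get_image(n); cv2.imwrite(f,cv2.cvtColor(d["image"],cv2.COLOR_RGB2BGR)); return d
def ray(d,u,v):
    R=d["world_to_cam"][:3,:3];t=d["world_to_cam"][:3,3]
    return -R.T@t, R.T@np.linalg.solve(d["K"],[u,v,1.])
def onz(d,u,v,z):
    c,r=ray(d,u,v); return c+r*(z-c[2])/r[2]
def proj(d,p):
    q=d["K"]@(d["world_to_cam"]@np.r_[p,1])[:3]; return q[:2]/q[2]
E
python3 - <<'E'
from h import *
import pickle
for n in("top","side"):
    d=snap(n,f"pics/{n}0.png"); pickle.dump(d,open(n+"0.pkl","wb")); print(n,ray(d,280,210))
s=ctrl.get_state();print(s["position"],s["tool_rot"],s["ft_force"],s["time"])
E
```

```text
top (array([ 0.27070975, -0.02828727,  1.46128541]), array([ 0.14992319, -0.00564941, -0.98883092]))
side (array([-0.25220782, -1.04995074,  1.30628143]), array([ 0.4327599 ,  0.5877389 , -0.68364796]))
[ 0.16052347 -0.62934296  0.22157279] [-3.11541299e+00 -3.91195967e-01  4.37161607e-04] [ 0.66675827  0.01900649 -0.19357859] 0.1
```

View pics/top0.png

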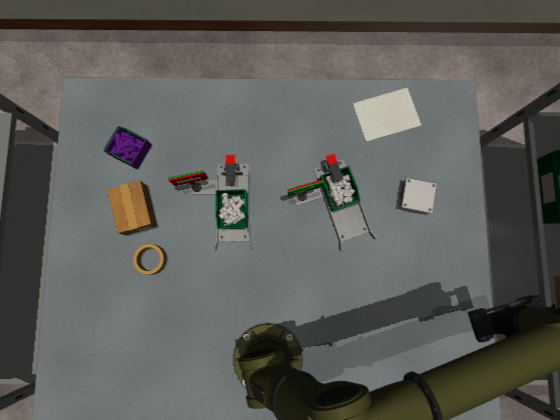

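View pics/side0.png

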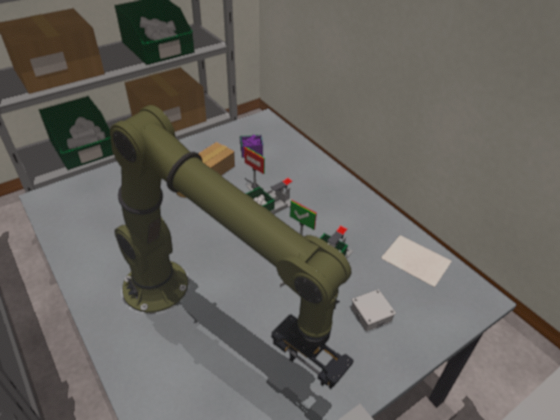

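The top view shows the left lane (columns 215–250, rows 155–248) with its bin forward and its sign, red side to the front, at about (188,180). The right lane is the stocked one. I'll zoom in on the left lane.

Run:
```python
from h import *
i=cv2.imread("pics/top0.png")[140:260,150:270]; cv2.imwrite("pics/c0.png",cv2.resize(i,(600,600),interpolation=cv2.INTER_CUBIC))
```

```text
(no output)
```

View pics/c0.png

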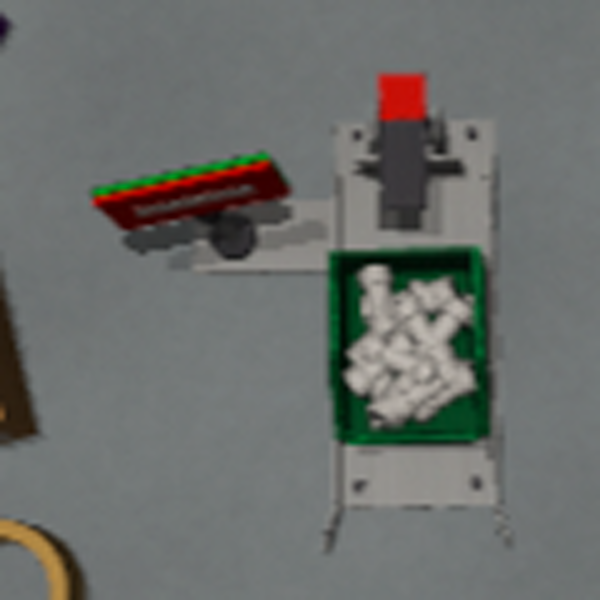

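Run:
```python
from h import *
import pickle
d=pickle.load(open("top0.pkl","rb"))
P=lambda u,v,z: onz(d,150+(u+.5)/5-.5,140+(v+.5)/5-.5,z)
fl,fr,rl,rr=[P(*c,.004) for c in((340,506),(498,505),(335,122),(495,122))]
print("floor",fl,fr,rl,rr,np.linalg.norm(fl-rl),np.linalg.norm(fr-rr),np.linalg.norm(fl-fr))
ax=(rl+rr-fl-fr)/2; yaw=np.arctan2(ax[1],ax[0]); print("yaw deg",np.degrees(yaw))
c=(rl+rr)/2; ex=np.r_[np.cos(yaw),np.sin(yaw)];ey=np.r_[-ex[1],ex[0]]
O=((fl+fr+rl+rr)/4)[:2]+.035*ex; print("origin",O)
L=lambda p:np.round([(p[:2]-O)@ex,(p[:2]-O)@ey],4)
bl,br=P(330,252,.069),P(483,248,.069); print("binback",bl,br,L(bl),L(br))
for q in((338,440),(488,440)): p=P(*q,.04); print("lip",p,L(p))
a,b=P(93,195,.184),P(270,158,.184); m=(a+b)/2; print("sign",a,b,L(a),L(b),np.linalg.norm(a-b),L(m),"ang",np.degrees(np.arctan2(*(ey@(a-b)[:2]*0+np.array([-(ex@(a-b)[:2]),ey@(a-b)[:2]])))))
p=P(233,237,.05);print("post",L(p)); print("post world",O+.02*ex+.125*ey, "tab",L(P(402,98,.088)))
```

```text
floor [0.38489376 0.17487184 0.004     ] [0.38603131 0.0676302  0.004     ] [0.65342244 0.1859049  0.004     ] [0.65403113 0.07395715 0.004     ] 0.26875525164452696 0.26807449103065856 0.10724767308479571
yaw deg 1.8532248776966846
origin [0.55457635 0.1267229 ]
binback [0.54772756 0.17713636 0.069     ] [0.55093782 0.07596595 0.069     ] [-0.0052  0.0506] [-0.0053 -0.0506]
lip [0.4259647 0.1724153 0.04     ] [-0.1271  0.0498]
lip [0.42641099 0.07260041 0.04      ] [-0.1298 -0.0499]
sign [0.5595286  0.30550999 0.184     ] [0.58325935 0.19852298 0.184     ] [0.0107 0.1785] [0.031  0.0708] 0.10958726520863588 [0.0209 0.1247] ang 10.653056729730675
post [0.0107 0.1183]
post world [0.57052349 0.2523043 ] tab [0.0934 0.    ]
```

```bash
cat >> h.py <<'E'
from scipy.spatial.transform import Rotation as Ro
O=np.array([.55458,.12672]);YAW=np.radians(1.85);ex=np.array([np.cos(YAW),np.sin(YAW)]);ey=np.array([-ex[1],ex[0]])
def W(x,y,z): return np.r_[O+x*ex+y*ey,z]
def rep(target=None,yawdeg=None):
    s=ctrl.get_state();R=Ro.from_rotvec(s["tool_rot"]);M=R.as_matrix();p=s["position"]
    print("lane xyz",np.round([(p[:2]-O)@ex,(p[:2]-O)@ey,p[2]],4),"toolx yaw",np.degrees(np.arctan2(M[1,0],M[0,0])).round(2),"toolz",M[:,2].round(3),"q",np.round(s["joint_positions"],2),"F",np.round(s["ft_force"],1),"g",s["grip_width"],s["grip_force"],"t",s["time"])
    if target is not None: print("delta tool",np.round(M.T@(target-p),4))
    if yawdeg is not None: # turn to tool-down with given tool x yaw
        a=np.radians(yawdeg);T=np.array([[np.cos(a),np.sin(a),0],[np.sin(a),-np.cos(a),0],[0,0,-1]]);print("turn",np.degrees(Ro.from_matrix(M.T@T).as_rotvec()).round(2))
E
python3 -m handwheel '[{"x":0.35,"y":-0.2},{"x":0.35,"y":-0.2},{"x":0.35,"y":-0.2},{"x":0.35,"y":-0.2},{"x":0.35,"y":-0.2},{"x":0.35,"y":-0.2},{"x":0.35,"y":-0.2},{"x":0.35,"y":-0.2},{"x":0.35,"y":-0.2},{"x":0.35,"y":-0.2}]' 0 20
python3 -c "
from h import *
rep(W(-.15,.003,.2),1.85)"
```

```text
lane xyz [-0.4183 -0.7429  0.2216] toolx yaw 14.31 toolz [-0.     0.002 -1.   ] q [ 1.34  0.32 -0.07  1.45  0.02  1.37 -0.06] F [ 0.7  0.  -0.2] g 1.0005597129147592 0.0 t 0.1
delta tool [ 0.4229 -0.6704  0.0227]
turn [-1.000e-01  1.000e-02  1.246e+01]invalid input at $[0]: expected keys x, y, z, wx, wy, wz
```

```bash
python3 -m handwheel '[{"x":0.04,"y":-0.02,"z":0,"wx":0,"wy":0,"wz":0},{"x":0.35,"y":-0.2,"z":0,"wx":0,"wy":0,"wz":12.5},{"x":0.35,"y":-0.2,"z":0,"wx":0,"wy":0,"wz":12.5},{"x":0.35,"y":-0.2,"z":0,"wx":0,"wy":0,"wz":12.5},{"x":0.35,"y":-0.2,"z":0,"wx":0,"wy":0,"wz":12.5},{"x":0.35,"y":-0.2,"z":0,"wx":0,"wy":0,"wz":12.5},{"x":0.35,"y":-0.2,"z":0,"wx":0,"wy":0,"wz":12.5},{"x":0.35,"y":-0.2,"z":0,"wx":0,"wy":0,"wz":12.5},{"x":0.35,"y":-0.2,"z":0,"wx":0,"wy":0,"wz":12.5},{"x":0.35,"y":-0.2,"z":0,"wx":0,"wy":0,"wz":12.5}]' 0 20
python3 -c "
from h import *
rep(W(-.15,.003,.2),1.85)"
```

```text
time: 0.93
position: [0.4532, -0.3453, 0.2224]
tool_rot: [-3.14, -0.056, -0.001]
ft_force: [0.6, -0.0, 0.2]
grip_width: 0.324
grip_force: 0.0
lane xyz [-0.1166 -0.4685  0.2224] toolx yaw 2.05 toolz [ 0.001  0.002 -1.   ] q [ 0.88  0.17 -0.31  1.65  0.05  1.34 -0.97] F [ 0.6 -0.   0.2] g 0.3235019607155751 0.0 t 0.9333
delta tool [-0.0318 -0.4715  0.0231]
turn [-0.09 -0.05  0.2 ]
```

```bash
python3 -m handwheel '[{"x":0,"y":-0.04,"z":0,"wx":0,"wy":0,"wz":0},{"x":-0.01,"y":-0.4,"z":0,"wx":0,"wy":0,"wz":0},{"x":-0.01,"y":-0.4,"z":0,"wx":0,"wy":0,"wz":0},{"x":-0.01,"y":-0.4,"z":0,"wx":0,"wy":0,"wz":0},{"x":-0.01,"y":-0.4,"z":0,"wx":0,"wy":0,"wz":0},{"x":-0.01,"y":-0.4,"z":0,"wx":0,"wy":0,"wz":0},{"x":-0.01,"y":-0.4,"z":0,"wx":0,"wy":0,"wz":0},{"x":-0.01,"y":-0.4,"z":0,"wx":0,"wy":0,"wz":0},{"x":-0.01,"y":-0.4,"z":0,"wx":0,"wy":0,"wz":0},{"x":-0.01,"y":-0.4,"z":0,"wx":0,"wy":0,"wz":0}]' 
python3 -m handwheel '[{"x":-0.02,"y":-0.04,"z":0.02,"wx":0,"wy":0,"wz":0},{"x":-0.02,"y":-0.07,"z":0.05,"wx":0,"wy":0,"wz":0},{"x":-0.02,"y":-0.07,"z":0.08,"wx":0,"wy":0,"wz":0},{"x":-0.02,"y":-0.07,"z":0.1,"wx":0,"wy":0,"wz":0},{"x":-0.02,"y":-0.07,"z":0.1,"wx":0,"wy":0,"wz":0},{"x":-0.02,"y":-0.07,"z":0.1,"wx":0,"wy":0,"wz":0}]' 
python3 -c "
from h import *
rep(W(-.15,.003,.024),1.85)"
```

```text
time: 1.77
position: [0.4266, 0.0544, 0.2225]
tool_rot: [-3.141, -0.056, -0.0]
ft_force: [0.3, 0.2, 0.4]
grip_width: 0.002
grip_force: 0.0
time: 2.27
position: [0.4046, 0.1191, 0.122]
tool_rot: [-3.141, -0.05, 0.004]
ft_force: [-0.3, 0.1, 0.4]
grip_width: 0.005
grip_force: 0.0
lane xyz [-0.1502 -0.0028  0.122 ] toolx yaw 1.83 toolz [-0.003  0.    -1.   ] q [ 0.52 -0.08 -0.82  2.08 -0.07  1.12 -1.81] F [-0.3  0.1  0.4] g 0.005446644958287422 0.0 t 2.2667
delta tool [ 0.0004 -0.0057  0.098 ]
turn [-0.01  0.15 -0.02]
```

```bash
python3 -m handwheel '[{"x":-0.003,"y":-0.005,"z":0.03,"wx":0,"wy":0,"wz":0},{"x":-0.003,"y":-0.005,"z":0.06,"wx":0,"wy":0,"wz":0},{"x":-0.003,"y":-0.005,"z":0.08,"wx":0,"wy":0,"wz":0},{"x":-0.003,"y":-0.005,"z":0.096,"wx":0,"wy":0,"wz":0},{"x":-0.003,"y":-0.005,"z":0.096,"wx":0,"wy":0,"wz":0},{"x":-0.003,"y":-0.005,"z":0.096,"wx":0,"wy":0,"wz":0}]' 
python3 -c "
from h import *
snap('top','pics/t1.png');snap('side','pics/s1.png')
a=cv2.imread('pics/t1.png')[150:260,160:270];b=cv2.imread('pics/s1.png')[110:250,200:340]
cv2.imwrite('pics/c1.png',np.hstack([cv2.resize(q,(400,400),interpolation=cv2.INTER_CUBIC) for q in(a,b)]))
rep(W(-.0755,.003,.026),1.85)"
```

```text
time: 2.77
position: [0.4032, 0.124, 0.0275]
tool_rot: [-3.141, -0.048, -0.001]
ft_force: [0.2, 0.4, 0.1]
grip_width: 0.007
grip_force: 0.0
lane xyz [-0.1504  0.0023  0.0283] toolx yaw 1.75 toolz [ 0.003  0.    -1.   ] q [ 0.48  0.1  -0.86  2.18  0.1   0.9  -1.97] F [0.9 0.5 0.5] g 0.005674788580819268 0.0 t 2.8667
delta tool [ 0.0749 -0.0008  0.0026]
turn [-0.   -0.18 -0.1 ]
```

View pics/c1.png

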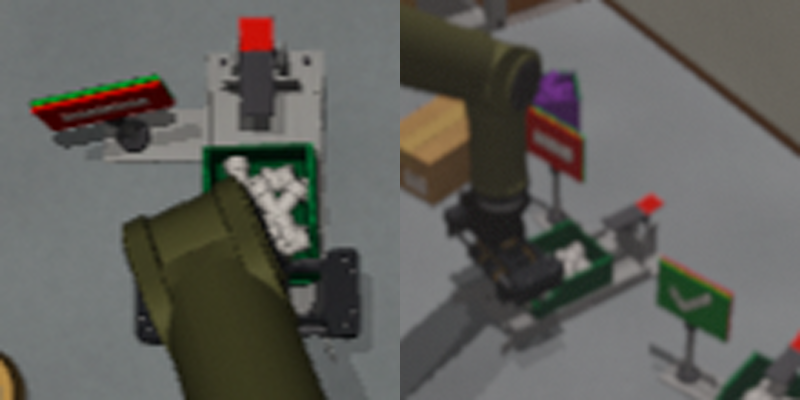

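Top crop: shut fingers are in front of the lip, about (265,290), centred in the lane; the sign is clear of the arm. I'll push now.

```bash
python3 -m handwheel '[{"x":0.006,"y":0,"z":0,"wx":0,"wy":0,"wz":0},{"x":0.012,"y":0,"z":0,"wx":0,"wy":0,"wz":0},{"x":0.018,"y":0,"z":0,"wx":0,"wy":0,"wz":0},{"x":0.024,"y":0,"z":0,"wx":0,"wy":0,"wz":0},{"x":0.03,"y":0,"z":0,"wx":0,"wy":0,"wz":0},{"x":0.036,"y":0,"z":0,"wx":0,"wy":0,"wz":0},{"x":0.042,"y":0,"z":0,"wx":0,"wy":0,"wz":0},{"x":0.048,"y":0,"z":0,"wx":0,"wy":0,"wz":0},{"x":0.054,"y":0,"z":0,"wx":0,"wy":0,"wz":0},{"x":0.06,"y":0,"z":0,"wx":0,"wy":0,"wz":0}]' 
python3 -c "
from h import *
rep(W(-.0755,.003,.026),1.85)"
```

```text
time: 3.7
position: [0.4599, 0.1259, 0.0267]
tool_rot: [3.139, 0.049, -0.01]
ft_force: [-11.5, -1.0, 10.4]
grip_width: 0.01
grip_force: 5.6
lane xyz [-0.0946  0.0022  0.0267] toolx yaw 1.79 toolz [-0.007 -0.002 -1.   ] q [ 0.43  0.25 -0.82  2.05  0.22  0.94 -2.04] F [-11.5  -1.   10.4] g 0.00966323416621266 5.63481330871582 t 3.7
delta tool [ 0.0191 -0.0008  0.0005]
turn [ 0.1   0.38 -0.06]
```

```bash
python3 -m handwheel '[{"x":0.002,"y":0,"z":0,"wx":0,"wy":0,"wz":0},{"x":0.004,"y":0,"z":0,"wx":0,"wy":0,"wz":0},{"x":0.006,"y":0,"z":0,"wx":0,"wy":0,"wz":0},{"x":0.008,"y":0,"z":0,"wx":0,"wy":0,"wz":0},{"x":0.01,"y":0,"z":0,"wx":0,"wy":0,"wz":0},{"x":0.01,"y":0,"z":0,"wx":0,"wy":0,"wz":0}]' 
python3 -c "
from h import *
snap('top','pics/t2.png');snap('side','pics/s2.png')
a=cv2.imread('pics/t2.png')[140:250,160:270];b=cv2.imread('pics/s2.png')[110:250,200:340]
cv2.imwrite('pics/c2.png',np.hstack([cv2.resize(q,(400,400),interpolation=cv2.INTER_CUBIC) for q in(a,b)]))
rep(W(-.0755,.003,.026),1.85)"
```

```text
time: 4.2
position: [0.471, 0.1263, 0.0266]
tool_rot: [3.14, 0.049, -0.006]
ft_force: [-6.6, -0.1, 3.2]
grip_width: 0.001
grip_force: 3.2
lane xyz [-0.0836  0.0022  0.0266] toolx yaw 1.79 toolz [-0.004 -0.001 -1.   ] q [ 0.43  0.27 -0.81  2.03  0.24  0.94 -2.05] F [-6.8  0.1  3.5] g 0.003136747414549536 3.0146594904363155 t 4.3
delta tool [ 0.0081 -0.0008  0.0006]
turn [ 0.06  0.22 -0.06]
```

View pics/c2.png

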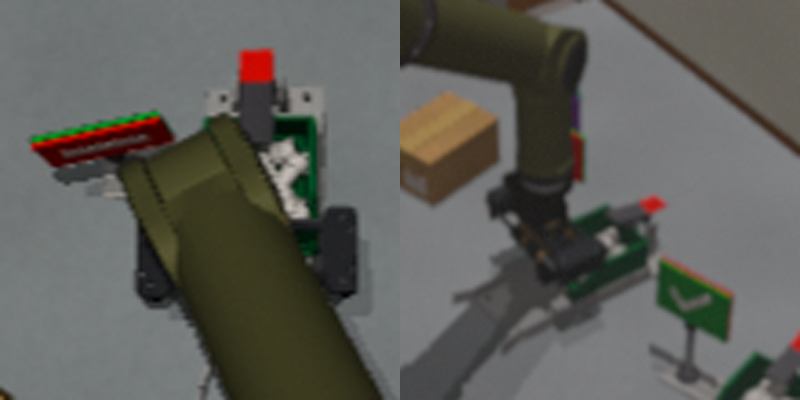

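Top crop: the bin's back wall is now under the catch strip at about (258,120), and the sign is unmoved. I'll keep pushing in small steps.

```bash
python3 -m handwheel '[{"x":0.002,"y":0,"z":0,"wx":0,"wy":0,"wz":0},{"x":0.004,"y":0,"z":0,"wx":0,"wy":0,"wz":0},{"x":0.004,"y":0,"z":0,"wx":0,"wy":0,"wz":0}]' 
python3 -m handwheel '[{"x":0.002,"y":0,"z":0,"wx":0,"wy":0,"wz":0},{"x":0.004,"y":0,"z":0,"wx":0,"wy":0,"wz":0},{"x":0.004,"y":0,"z":0,"wx":0,"wy":0,"wz":0}]' 
python3 -c "
from h import *
rep(W(-.0755,.003,.026),1.85)"
```

```text
time: 4.55
position: [0.4743, 0.1263, 0.0266]
tool_rot: [3.14, 0.049, -0.008]
ft_force: [-7.4, -1.2, 5.9]
grip_width: 0.009
grip_force: 4.1
time: 4.8
position: [0.4744, 0.1263, 0.0262]
tool_rot: [3.138, 0.05, -0.021]
ft_force: [-18.4, -1.5, 16.0]
grip_width: 0.008
grip_force: 9.1
lane xyz [-0.0801  0.0022  0.0262] toolx yaw 1.81 toolz [-0.013 -0.004 -1.   ] q [ 0.42  0.29 -0.81  2.01  0.25  0.96 -2.05] F [-18.4  -1.5  16. ] g 0.007507592323818543 9.114295095205307 t 4.8
delta tool [ 0.0046 -0.0008  0.0001]
turn [ 0.19  0.77 -0.03]
```

```bash
python3 -m handwheel '[{"x":0.002,"y":0,"z":0,"wx":0,"wy":0,"wz":0},{"x":0.003,"y":0,"z":0,"wx":0,"wy":0,"wz":0},{"x":0.003,"y":0,"z":0,"wx":0,"wy":0,"wz":0}]' 
python3 -m handwheel '[{"x":-0.01,"y":0,"z":0,"wx":0,"wy":0,"wz":0},{"x":-0.03,"y":0,"z":0,"wx":0,"wy":0,"wz":0},{"x":-0.03,"y":0,"z":-0.03,"wx":0,"wy":0,"wz":0},{"x":-0.03,"y":0,"z":-0.07,"wx":0,"wy":0,"wz":0},{"x":-0.03,"y":0,"z":-0.11,"wx":0,"wy":0,"wz":0},{"x":-0.03,"y":0,"z":-0.15,"wx":0,"wy":0,"wz":0},{"x":-0.03,"y":0,"z":-0.19,"wx":0,"wy":0,"wz":0},{"x":-0.03,"y":0,"z":-0.21,"wx":0,"wy":0,"wz":0},{"x":-0.03,"y":0,"z":-0.21,"wx":0,"wy":0,"wz":0}]' 
python3 -c "
from h import *
import pickle
d=snap('top','pics/t3.png');snap('side','pics/s3.png');pickle.dump(d,open('top3.pkl','wb'))
a=cv2.imread('pics/t3.png')[140:250,160:270];b=cv2.imread('pics/s3.png')[170:240,240:310]
cv2.imwrite('pics/c3.png',np.hstack([cv2.resize(q,(400,400),interpolation=cv2.INTER_CUBIC) for q in(a,b)]))
rep(W(.02,.125,.25),1.85+10.65)"
```

```text
time: 5.05
position: [0.4745, 0.1263, 0.0258]
tool_rot: [3.136, 0.05, -0.03]
ft_force: [-24.3, -1.5, 20.4]
grip_width: 0.005
grip_force: 12.4
time: 5.8
position: [0.4574, 0.1265, 0.2429]
tool_rot: [3.141, 0.049, 0.019]
ft_force: [-0.1, 0.2, -0.1]
grip_width: 0.007
grip_force: 0.0
lane xyz [-0.1     0.0022  0.2378] toolx yaw 1.78 toolz [ 0.004 -0.001 -1.   ] q [ 0.56 -0.06 -0.84  1.83 -0.05  1.35 -1.81] F [-0.1 -0.2 -0.5] g 0.009118059388192374 0.0 t 5.9
delta tool [ 0.1199 -0.123  -0.0119]
turn [  0.06  -0.2  -10.72]
```

View pics/c3.png

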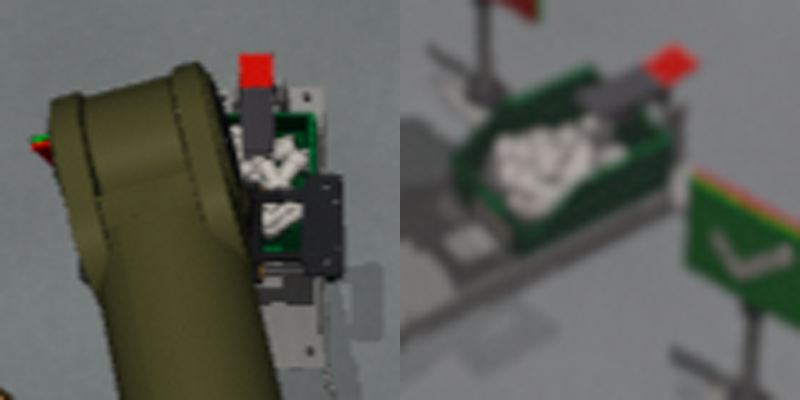

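Run:
```python
from h import *
import pickle
d=pickle.load(open("top3.pkl","rb"))
p=onz(d,246.5,170.7,.069);print("bin back right corner lane",(p[:2]-O)@ex,(p[:2]-O)@ey)
def red(f):
    i=cv2.imread(f).astype(int)[145:170,222:240]; m=(i[...,2]>140)&(i[...,1]<80); v,u=np.nonzero(m); return v.mean()+145,u.mean()+222,m.sum()
for f in("top0","t1","t2","t3"): print(f,red(f"pics/{f}.png"))
def reds(f):
    i=cv2.imread(f).astype(int)[170:195,270:300]; m=(i[...,2]>120)&(i[...,1]<80); v,u=np.nonzero(m); return v.mean()+170,u.mean()+270,m.sum()
for f in("side0","s1","s2","s3"): print(f,reds(f"pics/{f}.png"))
```

```text
bin back right corner lane 0.05762667300933369 -0.05257628247381039
top0 (np.float64(158.95), np.float64(229.95), np.int64(80))
t1 (np.float64(158.95), np.float64(229.95), np.int64(80))
t2 (np.float64(157.67088607594937), np.float64(230.0632911392405), np.int64(79))
t3 (np.float64(158.95), np.float64(229.95), np.int64(80))
side0 (np.float64(181.24324324324326), np.float64(286.72972972972974), np.int64(37))
s1 (np.float64(181.0263157894737), np.float64(286.7631578947368), np.int64(38))
s2 (np.float64(181.26470588235293), np.float64(287.70588235294116), np.int64(34))
s3 (np.float64(181.0263157894737), np.float64(286.7631578947368), np.int64(38))
```

The catch's tab is back at its rest pixel (lifted in t2, the same as at the start in t3), and the bin's back is at about x = 58 mm, so it is home. Next is the sign: I'll grip its top on the axis with the fingers across the plate, and regrasp half-way because of the last joint's range.

```bash
python3 -m handwheel '[{"x":0.03,"y":-0.03,"z":-0.012,"wx":0,"wy":0,"wz":-7},{"x":0.06,"y":-0.06,"z":-0.012,"wx":0,"wy":0,"wz":-14},{"x":0.09,"y":-0.09,"z":-0.012,"wx":0,"wy":0,"wz":-21},{"x":0.12,"y":-0.123,"z":-0.012,"wx":0,"wy":0,"wz":-28},{"x":0.12,"y":-0.123,"z":-0.012,"wx":0,"wy":0,"wz":-35},{"x":0.12,"y":-0.123,"z":-0.012,"wx":0,"wy":0,"wz":-42},{"x":0.12,"y":-0.123,"z":-0.012,"wx":0,"wy":0,"wz":-49},{"x":0.12,"y":-0.123,"z":-0.012,"wx":0,"wy":0,"wz":-56},{"x":0.12,"y":-0.123,"z":-0.012,"wx":0,"wy":0,"wz":-63},{"x":0.12,"y":-0.123,"z":-0.012,"wx":0,"wy":0,"wz":-70}]' 0.06 12
python3 -m handwheel '[{"x":0,"y":0,"z":0,"wx":0,"wy":0,"wz":-7},{"x":0,"y":0,"z":0,"wx":0,"wy":0,"wz":-14},{"x":0,"y":0,"z":0,"wx":0,"wy":0,"wz":-21},{"x":0,"y":0,"z":0,"wx":0,"wy":0,"wz":-28},{"x":0,"y":0,"z":0,"wx":0,"wy":0,"wz":-30.7},{"x":0,"y":0,"z":0,"wx":0,"wy":0,"wz":-30.7},{"x":0,"y":0,"z":0,"wx":0,"wy":0,"wz":-30.7}]'
python3 -c "
from h import *
rep(W(.02,.125,.153),12.5+90)"
```

```text
time: 6.73
position: [0.5689, 0.2524, 0.2464]
tool_rot: [-2.537, -1.85, 0.004]
ft_force: [0.3, -0.8, -0.0]
grip_width: 0.652
grip_force: 0.0
time: 7.32
position: [0.569, 0.2523, 0.247]
tool_rot: [-1.967, -2.448, 0.002]
ft_force: [0.2, -0.4, 1.1]
grip_width: 0.688
grip_force: 0.0
lane xyz [0.0185 0.125  0.247 ] toolx yaw 102.43 toolz [-0.002 -0.    -1.   ] q [ 0.4   0.51 -1.2   1.46  0.47  1.5  -0.57] F [ 0.2 -0.4  1.1] g 0.6880506958403839 0.0 t 7.3167
delta tool [-0.0003  0.0017  0.094 ]
turn [-0.12 -0.02 -0.07]
```

```bash
python3 -m handwheel '[{"x":0,"y":0.001,"z":0.03,"wx":0,"wy":0,"wz":0},{"x":0,"y":0.001,"z":0.06,"wx":0,"wy":0,"wz":0},{"x":0,"y":0.001,"z":0.08,"wx":0,"wy":0,"wz":0},{"x":0,"y":0.001,"z":0.094,"wx":0,"wy":0,"wz":0},{"x":0,"y":0.001,"z":0.094,"wx":0,"wy":0,"wz":0},{"x":0,"y":0.001,"z":0.094,"wx":0,"wy":0,"wz":0}]'
python3 -m handwheel '[{"x":0,"y":0,"z":0,"wx":0,"wy":0,"wz":0},{"x":0,"y":0,"z":0,"wx":0,"wy":0,"wz":0},{"x":0,"y":0,"z":0,"wx":0,"wy":0,"wz":0},{"x":0,"y":0,"z":0,"wx":0,"wy":0,"wz":0},{"x":0,"y":0,"z":0,"wx":0,"wy":0,"wz":0},{"x":0,"y":0,"z":0,"wx":0,"wy":0,"wz":0},{"x":0,"y":0,"z":0,"wx":0,"wy":0,"wz":0},{"x":0,"y":0,"z":0,"wx":0,"wy":0,"wz":0}]' 0 12
python3 -c "
from h import *
rep(W(.02,.125,.153),12.5+90)"
```

```text
time: 7.82
position: [0.5702, 0.2528, 0.1543]
tool_rot: [-1.966, -2.449, 0.001]
ft_force: [-0.7, -0.6, 0.5]
grip_width: 0.692
grip_force: 0.0
time: 8.48
position: [0.57, 0.2527, 0.1545]
tool_rot: [-1.966, -2.45, 0.001]
ft_force: [-9.3, -1.5, 5.2]
grip_width: 0.172
grip_force: 5.6
lane xyz [0.0195 0.1254 0.1545] toolx yaw 102.51 toolz [-0.001 -0.    -1.   ] q [ 0.39  0.57 -1.16  1.58  0.53  1.35 -0.61] F [-9.3 -1.5  5.2] g 0.17197755431117728 5.5979686207138 t 8.4833
delta tool [-0.0005  0.0005  0.0015]
turn [-0.06  0.01  0.01]
```

```bash
python3 -m handwheel '[{"x":0,"y":0,"z":0,"wx":0,"wy":0,"wz":0},{"x":0,"y":0,"z":0,"wx":0,"wy":0,"wz":0},{"x":0,"y":0,"z":0,"wx":0,"wy":0,"wz":0},{"x":0,"y":0,"z":0,"wx":0,"wy":0,"wz":0}]'
python3 -c "
from h import *
import pickle
d=snap('top','pics/t4.png');snap('side','pics/s4.png')
a=cv2.imread('pics/t4.png')[130:240,150:260];b=cv2.imread('pics/s4.png')[100:210,200:310]
cv2.imwrite('pics/c4.png',np.hstack([cv2.resize(q,(400,400),interpolation=cv2.INTER_CUBIC) for q in(a,b)]))
rep(W(.02,.125,.153),12.5+90);print(ctrl.get_state()['torque'])"
```

```text
time: 8.82
position: [0.5676, 0.2521, 0.1545]
tool_rot: [-1.964, -2.449, 0.009]
ft_force: [-7.0, -3.7, 5.0]
grip_width: 0.116
grip_force: 12.0
lane xyz [0.0171 0.125  0.1545] toolx yaw 102.56 toolz [-0.005 -0.003 -1.   ] q [ 0.39  0.57 -1.16  1.58  0.53  1.35 -0.61] F [-7.8 -4.3  4.7] g 0.11535243860740944 11.97639743797481 t 8.9167
delta tool [-0.0005  0.0029  0.0015]
turn [-0.34  0.11  0.06]
[-0.7420645   1.44485821 -0.05628267]
```

View pics/c4.png

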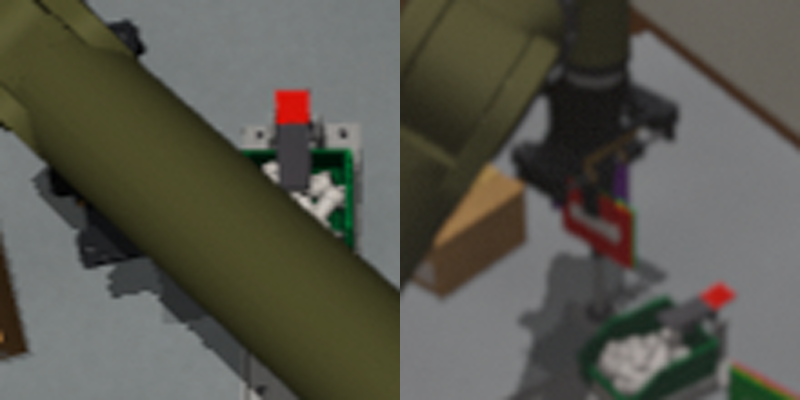

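The side crop shows the fingers gripping the red sign's top at about (595,195), with the opening at 10 mm, which matches the plate. I'll take off the side load, then turn counter-clockwise.

```bash
python3 -m handwheel '[{"x":0,"y":-0.002,"z":0,"wx":0,"wy":0,"wz":0},{"x":0,"y":-0.002,"z":0,"wx":0,"wy":0,"wz":-3},{"x":0,"y":-0.002,"z":0,"wx":0,"wy":0,"wz":-8},{"x":0,"y":-0.002,"z":0,"wx":0,"wy":0,"wz":-14},{"x":0,"y":-0.002,"z":0,"wx":0,"wy":0,"wz":-20},{"x":0,"y":-0.002,"z":0,"wx":0,"wy":0,"wz":-26},{"x":0,"y":-0.002,"z":0,"wx":0,"wy":0,"wz":-32},{"x":0,"y":-0.002,"z":0,"wx":0,"wy":0,"wz":-38},{"x":0,"y":-0.002,"z":0,"wx":0,"wy":0,"wz":-44},{"x":0,"y":-0.002,"z":0,"wx":0,"wy":0,"wz":-50}]'
python3 -c "
from h import *
rep(W(.0175,.125,.153),271.85)"
```

```text
time: 9.75
position: [0.5667, 0.2515, 0.1545]
tool_rot: [-0.737, -3.051, 0.005]
ft_force: [-7.0, -3.5, 4.6]
grip_width: 0.118
grip_force: 12.0
lane xyz [0.0162 0.1243 0.1545] toolx yaw 152.82 toolz [-0.004 -0.003 -1.   ] q [ 0.46  0.67 -1.31  1.58  0.65  1.4   0.18] F [-7.  -3.5  4.6] g 0.11841524786417389 11.98448168579489 t 9.75
delta tool [-0.0008  0.0013  0.0015]
turn [-3.0000e-02 -3.0000e-01 -1.1903e+02]
```

```bash
python3 -m handwheel '[{"x":0.001,"y":-0.002,"z":0,"wx":0,"wy":0,"wz":-2},{"x":0.001,"y":-0.002,"z":0,"wx":0,"wy":0,"wz":-8},{"x":0.001,"y":-0.002,"z":0,"wx":0,"wy":0,"wz":-14},{"x":0.001,"y":-0.002,"z":0,"wx":0,"wy":0,"wz":-20},{"x":0.001,"y":-0.002,"z":0,"wx":0,"wy":0,"wz":-26},{"x":0.001,"y":-0.002,"z":0,"wx":0,"wy":0,"wz":-32},{"x":0.001,"y":-0.002,"z":0,"wx":0,"wy":0,"wz":-38},{"x":0.001,"y":-0.002,"z":0,"wx":0,"wy":0,"wz":-44},{"x":0.001,"y":-0.002,"z":0,"wx":0,"wy":0,"wz":-50},{"x":0.001,"y":-0.002,"z":0,"wx":0,"wy":0,"wz":-56}]'
python3 -c "
from h import *
rep(W(.0175,.125,.153),271.85)"
```

```text
time: 10.58
position: [0.5667, 0.2502, 0.1545]
tool_rot: [0.78, -3.043, 0.002]
ft_force: [-0.4, -1.6, 1.2]
grip_width: 0.113
grip_force: 12.0
lane xyz [0.0161 0.123  0.1545] toolx yaw -151.23 toolz [-0.    -0.001 -1.   ] q [ 0.48  0.7  -1.36  1.59  0.69  1.42  1.13] F [-0.4 -1.6  1.2] g 0.11289500895839841 11.995529048144817 t 10.5833
delta tool [-0.0022  0.0011  0.0015]
turn [-3.000e-02 -8.000e-02 -6.308e+01]
```

```bash
python3 -m handwheel '[{"x":0,"y":0,"z":0,"wx":0,"wy":0,"wz":-5},{"x":0,"y":0,"z":0,"wx":0,"wy":0,"wz":-10},{"x":0,"y":0,"z":0,"wx":0,"wy":0,"wz":-15},{"x":0,"y":0,"z":0,"wx":0,"wy":0,"wz":-20},{"x":0,"y":0,"z":0,"wx":0,"wy":0,"wz":-20}]'
python3 -c "
from h import *
rep(None,271.85);print(ctrl.get_state()['joint_positions'][2])"
```

```text
time: 11.0
position: [0.567, 0.2498, 0.1545]
tool_rot: [1.292, -2.863, 0.003]
ft_force: [-1.1, -3.1, 2.3]
grip_width: 0.116
grip_force: 12.0
lane xyz [0.0163 0.1226 0.1545] toolx yaw -131.43 toolz [ 0.    -0.002 -1.   ] q [ 0.48  0.7  -1.36  1.59  0.7   1.42  1.48] F [-1.1 -3.1  2.3] g 0.11552803816800973 11.994435865490232 t 11.0
turn [-4.000e-02 -1.000e-01 -4.328e+01]
-1.3600255954920313
```

Joint 3 holds steady at its bound (-1.36), so I'll finish the turn.

```bash
python3 -m handwheel '[{"x":0,"y":0,"z":0,"wx":0,"wy":0,"wz":-6},{"x":0,"y":0,"z":0,"wx":0,"wy":0,"wz":-12},{"x":0,"y":0,"z":0,"wx":0,"wy":0,"wz":-18},{"x":0,"y":0,"z":0,"wx":0,"wy":0,"wz":-24},{"x":0,"y":0,"z":0,"wx":0,"wy":0,"wz":-30},{"x":0,"y":0,"z":0,"wx":0,"wy":0,"wz":-36},{"x":0,"y":0,"z":0,"wx":0,"wy":0,"wz":-41},{"x":0,"y":0,"z":0,"wx":0,"wy":0,"wz":-43.3},{"x":0,"y":0,"z":0,"wx":0,"wy":0,"wz":-43.3},{"x":0,"y":0,"z":0,"wx":0,"wy":0,"wz":-43.3}]'
python3 -c "
from h import *
rep(None,271.85)"
```

```text
time: 11.83
position: [0.5678, 0.2496, 0.1545]
tool_rot: [2.251, -2.191, 0.004]
ft_force: [2.3, -4.3, 2.5]
grip_width: 0.119
grip_force: 12.0
lane xyz [0.0172 0.1224 0.1545] toolx yaw -88.45 toolz [ 0.001 -0.002 -1.   ] q [ 0.48  0.71 -1.37  1.59  0.7   1.43  2.22] F [ 2.3 -4.3  2.5] g 0.11933813342473527 11.99603306769859 t 11.8333
turn [-0.08 -0.11 -0.3 ]
```

```bash
python3 -m handwheel '[{"x":0,"y":0,"z":0,"wx":0,"wy":0,"wz":-0.3},{"x":0,"y":0,"z":0,"wx":0,"wy":0,"wz":-0.3},{"x":0,"y":0,"z":0,"wx":0,"wy":0,"wz":-0.3},{"x":0,"y":0,"z":0,"wx":0,"wy":0,"wz":-0.3},{"x":0,"y":0,"z":0,"wx":0,"wy":0,"wz":-0.3},{"x":0,"y":0,"z":0,"wx":0,"wy":0,"wz":-0.3}]' 0.05
python3 -m handwheel '[{"x":0,"y":0,"z":-0.02,"wx":0,"wy":0,"wz":0},{"x":0,"y":0,"z":-0.05,"wx":0,"wy":0,"wz":0},{"x":0,"y":0,"z":-0.08,"wx":0,"wy":0,"wz":0},{"x":0,"y":0,"z":-0.11,"wx":0,"wy":0,"wz":0},{"x":0,"y":0,"z":-0.12,"wx":0,"wy":0,"wz":0},{"x":0,"y":0,"z":-0.12,"wx":0,"wy":0,"wz":0}]'
python3 -c "
from h import *
rep(np.array([.45,-.25,.3]),271.85)"
```

```text
time: 12.33
position: [0.5663, 0.2514, 0.1545]
tool_rot: [-2.262, 2.18, 0.001]
ft_force: [0.2, 0.8, -0.6]
grip_width: 0.484
grip_force: 0.0
time: 12.83
position: [0.5673, 0.2525, 0.2777]
tool_rot: [-2.259, 2.177, -0.003]
ft_force: [-0.2, -0.6, -1.1]
grip_width: 0.574
grip_force: 0.0
lane xyz [0.0168 0.1253 0.2777] toolx yaw -87.88 toolz [ 0.005  0.002 -1.   ] q [ 0.46  0.57 -1.36  1.42  0.56  1.58  2.33] F [-0.2 -0.6 -1.1] g 0.5743313014298473 0.0 t 12.8333
delta tool [ 0.4978  0.1357 -0.0239]
turn [-0.26  0.11  0.27]
```

```bash
python3 -m handwheel '[{"x":0,"y":0,"z":-0.02,"wx":0,"wy":0,"wz":7},{"x":0.03,"y":0.01,"z":-0.02,"wx":0,"wy":0,"wz":14},{"x":0.07,"y":0.03,"z":-0.02,"wx":0,"wy":0,"wz":21},{"x":0.11,"y":0.04,"z":-0.02,"wx":0,"wy":0,"wz":28},{"x":0.15,"y":0.05,"z":-0.02,"wx":0,"wy":0,"wz":35},{"x":0.19,"y":0.06,"z":-0.02,"wx":0,"wy":0,"wz":42},{"x":0.23,"y":0.08,"z":-0.02,"wx":0,"wy":0,"wz":49},{"x":0.27,"y":0.09,"z":-0.02,"wx":0,"wy":0,"wz":56},{"x":0.31,"y":0.1,"z":-0.02,"wx":0,"wy":0,"wz":63},{"x":0.34,"y":0.11,"z":-0.02,"wx":0,"wy":0,"wz":70}]'
python3 -c "
from h import *
rep(np.array([.38,-.35,.3]))"
```

```text
time: 13.67
position: [0.4674, -0.0954, 0.2933]
tool_rot: [0.607, -3.081, 0.003]
ft_force: [1.2, -1.3, -0.7]
grip_width: 0.573
grip_force: 0.0
lane xyz [-0.0943 -0.2192  0.2933] toolx yaw -157.7 toolz [-0.001 -0.002 -1.   ] q [ 1.44 -0.11 -1.19  1.72 -0.1   1.47  2.22] F [ 1.2 -1.3 -0.7] g 0.572608982183835 0.0 t 13.6667
delta tool [ 0.1775 -0.2024 -0.006 ]
```

```bash
python3 -m handwheel '[{"x":0.02,"y":-0.02,"z":0,"wx":0,"wy":0,"wz":6},{"x":0.045,"y":-0.05,"z":0,"wx":0,"wy":0,"wz":12},{"x":0.07,"y":-0.08,"z":0,"wx":0,"wy":0,"wz":18},{"x":0.09,"y":-0.11,"z":0,"wx":0,"wy":0,"wz":24},{"x":0.12,"y":-0.14,"z":0,"wx":0,"wy":0,"wz":30},{"x":0.15,"y":-0.17,"z":0,"wx":0,"wy":0,"wz":35},{"x":0.17,"y":-0.2,"z":0,"wx":0,"wy":0,"wz":35},{"x":0.17,"y":-0.2,"z":0,"wx":0,"wy":0,"wz":35},{"x":0.17,"y":-0.2,"z":0,"wx":0,"wy":0,"wz":35},{"x":0.17,"y":-0.2,"z":0,"wx":0,"wy":0,"wz":35}]'
python3 -c "
from h import *
import pickle
d=snap('top','pics/t5.png');snap('side','pics/s5.png');pickle.dump(d,open('top5.pkl','wb'))
a=cv2.imread('pics/t5.png')[140:220,160:240];b=cv2.imread('pics/s5.png')[100:280,190:370]
cv2.imwrite('pics/c5.png',np.hstack([cv2.resize(q,(400,400),interpolation=cv2.INTER_CUBIC) for q in(a,b)]))
rep()"
```

```text
time: 14.5
position: [0.3898, -0.342, 0.293]
tool_rot: [-0.333, -3.123, -0.005]
ft_force: [0.9, -0.4, 0.6]
grip_width: 0.574
grip_force: 0.0
lane xyz [-0.179  -0.4624  0.294 ] toolx yaw 167.96 toolz [-0.001  0.001 -1.   ] q [ 1.64  0.08 -1.01  1.63  0.07  1.47  1.98] F [-0.9  0.  -0.2] g 0.5752260111592148 0.0 t 14.6
```

View pics/c5.png

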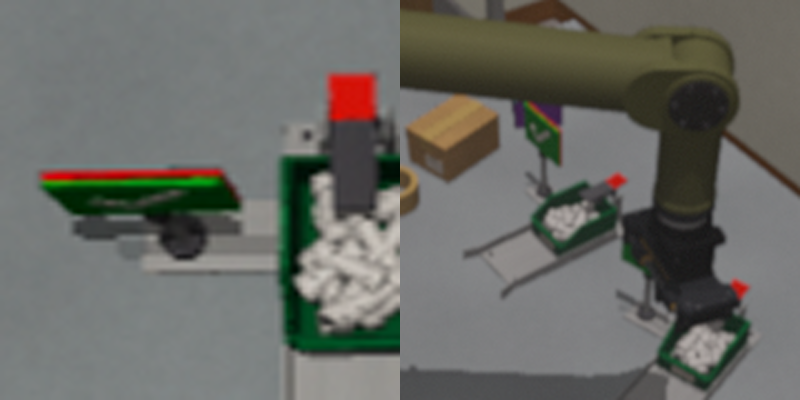

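Left crop: the green face now looks to the front, with the top edge running from (42,180) to (220,178), and the bin's back wall sits under the catch. I'll check the angle.

Run:
```python
from h import *
import pickle
d=pickle.load(open("top5.pkl","rb"));im=d["image"].astype(int)
# bright red / bright green top strips: per-column red->green transition
pts=[]
for u in range(171,202):
    c=im[168:182,u]; s=c[:,0]-c[:,1]
    for k in range(13):
        if s[k]>60 and s[k+1]<=0 or (s[k]>0 and s[k+1]<0 and s[k]-s[k+1]>60):
            pts.append(onz(d,u,168+k+s[k]/(s[k]-s[k+1]),.184)[:2]);break
pts=np.array(pts);L=np.c_[(pts-O)@ex,(pts-O)@ey];f=np.polyfit(L[:,1],L[:,0],1)
print(len(L),"angle off deg",np.degrees(np.arctan(-f[0])),"x at axis",np.polyval(f,.125),L[[0,-1]])
i=cv2.imread("pics/t5.png").astype(int)[145:170,222:240]; m=(i[...,2]>140)&(i[...,1]<80);print("tab",np.argwhere(m).mean(0)+[145,222])
```

```text
31 angle off deg 0.13705793915394665 x at axis 0.01927575039944906 [[0.01943152 0.17014446]
 [0.01947842 0.07875307]]
tab [159. 230.]
```

The sign is square to within about 0.2°, the catch is down, the arm is clear, and the neighbouring lane is undisturbed. I'll hand it in.

```bash
python3 -c "
from bench import ctrl
print(ctrl.close_job())"
```

```text
the job is handed in; nothing more can be done
None
```

The job is handed in: the bin is home under its catch, the green sign face is square to the front (measured about 0.1° off), and the gripper has let go and moved clear, all in about 15 s of robot time.

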